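Thread the vise stem through the stand's two collars

TASK

Swing the magnifier's arm aside, about a quarter turn clockwise, so the lens is well clear of the vise stand. Then take the tall steel vise stem out of the tool block, thread it from above through the upper collar and on through the lower one, and finish still holding it upright and still, with its lower end sticking out in the open gap under the lower collar, about midway down to the stone slab and not touching it. Do not let go, and leave the other tools and things on the bench where they are.

Things in the scene. Friction and masses are not known exactly. Their poses are not given: they have to be found in the camera images.
- stand: vise stand, fixed: stone slab 160 x 150 x 20 mm and two aluminium collars, one straight above the other, on a 137 mm high column 50 mm to their +y side. Origin on the table under the collars' vertical axis, z up. Collars: blocks 16 mm thick, through bore 14.5 mm with a 2 mm lead-in chamfer on top; lower 50-66 mm, upper 115-131 mm above the table; 30 mm of air from lower collar to slab
- upper_collar (a point): centre of the top mouth of the upper collar's bore (131 mm above the table)
- lower_collar (a point): centre of the top mouth of the lower collar's bore (66 mm above the table)
- stem: vise stem, loose: straight steel rod 12 mm across, 140 mm long, with a round steel head on top 20 mm across and 35 mm high (175 mm in all, about 170 g), upright in one of the tool block's holes, its lower end 10 mm above the table; the tallest thing there. Origin at the centre of its lower end (chamfered), z along the rod to the head
- caddy: the wooden tool block, fixed: 50 x 190 x 50 mm, origin under its centre; three round holes of 14 mm, 40 mm deep, in a row along its y axis at -60, 0 and +60 mm; the stem stands in one of them, two shorter tools (tops at most 120 mm above the table) in the others
- magnifier (a joint): angle of the magnifier's arm about its upright post, rad: near 0 (within 0.2) the lens is over the collars; it grows as the arm swings clockwise seen from above, away from the collars, to a stop at 1.75 (other stop at -0.3). Light friction (about 0.1 N m); it stays where it is left
- magnifier_knob (a point): on the axis of the magnifier's black upright grip peg: 14 mm across, 180 to 225 mm above the table, this point at 210 mm. It stands on the arm 112 mm from the hinge axis, between post and lens; the lens ring (92 mm across, 170 to 182 mm above the table) has its centre 170 mm from the hinge axis
- magnifier_hinge (a point): point on the magnifier's vertical hinge axis, 210 mm above the table; the post and its cap end at 190 mm
- bodkin: a bystander: 110 mm tool with a dark wooden handle, up to 20 mm across, standing in the tool block
- brush: a bystander: 90 mm tool with a black 18 mm cap on top, standing in the tool block
- spool_a: a bystander: thread spool 28 mm across and 30 mm high standing on the stone slab of the stand; origin under its centre
- spool_b: a bystander: thread spool 28 mm across and 30 mm high on the table
- varnish: a bystander: small bottle 34 mm across, 65 mm high
- dish: a bystander: shallow white bowl 90 mm across, 22 mm high
- tube: a bystander: black tube 28 mm across, 110 mm high, standing
- tray: a bystander: clear sorting tray 90 x 120 x 25 mm

How it is judged:
By the outcome, as a careful person would: the job done as asked, in the order asked, and still so for the second after the job is handed in, while the arm keeps its last pose, push and grip.
It also fails if it takes over 69 s, if anything falls off the work surface, if the arm or the gripper's body presses on something with over 40 N, if the wrist force passes 120 N, or if a joint passes its speed limit or range.

ROBOT

A 6-joint arm with a two-finger parallel gripper is mounted at the origin on the work surface. World frame = base frame: x ahead of the robot, y to its left, z up, the work surface at z = 0. Lengths are in mm, angles in rad, forces in N, time in s.
With the tool pointing down it reaches from about 275 to 775 mm from the base axis. Payload 14.6 kg.
Tool frame: the origin (TCP) lies at the very end of the fingers, on their centre line; the grasp point (between the pads) lies 19 mm behind it (robot.pinch_z is the distance from the TCP to the grasp point, in mm); z points along the fingers, y is the line along which they close (so a half turn about z gives the same grasp; the last joint's range is limited). The gripper opens to 85 mm and grips with 20 to 120 N. Pads are 22 mm wide; open, the fingers measure 114 mm over their backs; the gripper's body (76 mm by 85 mm) begins 54 mm behind the grasp point. The pads swing forward as they close: fully open they stand 13 mm farther back than shut.
Start: joints at [-1.382, 0.263, -0.048, 1.259, 0, 1.415], TCP at [176.954, -494.283, 231.278] pointing down, gripper open.
Joint ranges: [-2.65, 2.65], [-0.89, 1.7], [-1.18, 1.37], [-2.13, 2.11], [-1.35, 1.29], [-3.14, 3.14]. Speed limits (rad/s): [1.89, 1.89, 2.57, 2.79, 3.14, 3.14].

INTERFACE

Orientations are given as a rotation vector (axis times angle).
In Python, from plant import robot, read_camera, ticket, look_for, outline_of, landmark_of gives the robot as it stands. The module is installed in compiled form; this text tells all that it offers.
- The arm moves only by the tool send_rows, never from a script. Its argument "moves" is a list of rows, each an object with "jaw": the finger opening in m, from 0 to 0.0854; "offset": the shift along the tool's x, y, z in m, a list of three; "delta_rot": the turn, a rotation vector about the tool's x, y, z in degrees, a list of three. In form: [{"jaw": jaw, "offset": [tx, ty, tz], "delta_rot": [wx, wy, wz]}, ...]. A call has 1 to 12 rows; each row shifts and turns the commanded pose from where the row before left it, along the tool's axes as they then stand; what a row does not reach is not made up. A row lasts 1/8 s, in which the tool goes at most 62.5 mm and 10.7 degrees, less where a joint would pass 70% of its speed; a pose out of reach is approached as far as the arm can. A call with a gripper value outside its range is refused whole. The fingers move at their own pace and stop on an object; "newtons" is the grip in N (left out, the last holds). Time passes only in rows, so rows that do not move let the fingers close. It gives the time, the measured TCP pose, the force, the opening and the grip force at its end, in the units of the state.
- robot.observe(): the state, without advancing time (a new reading comes with each control period).
- read_camera(name): name is "side" or "top"; returns a dict with "image" (384x512x3 uint8, red, green, blue), "vfov" (degrees; the focal length in pixels is half the picture's height over the tangent of half this angle, whatever the lens; pixels are square), "cx", "cy" (the principal point, pixels), "k1" (the pictures are not rectified: a ray, as slopes to the right and down, at radius r is drawn at 1 + k1 r^2 times it, then the intrinsics apply), "R" (3x3) and "t" (3): a world point X has camera coordinates R X + t. Camera axes: x right, y down, z forward; pixel columns grow to the right and rows downward; lengths in mm; the calibration is good to about 2 mm. A picture is of the moment at which its call begins. There is no depth.
- ticket.job_done(): hands the job in; it is judged then, once.
Trained networks look in the newest picture that a camera, given by its name, has taken for a name from the list of things; names that differ only in an ending like _2 or _b are one class to them, and where a whole thing is asked for, a point or a joint stands for the part that bears it (a point fixed in the world has none). Each returns a list of dicts, best first, with "conf" (0 to 1); they miss things now and then, are a little off and sometimes report something else, mostly with a low value. They report only what shows in the picture. A call takes as long as a camera call.
- look_for(thing, camera): "position" ([column, row] in pixels, amid what is visible of it).
- outline_of(thing, camera): "mask" (384x512 bool, what is visible of it) and "position" ([column, row] in pixels, amid what is visible of it).
- landmark_of(thing, camera): "position" ([column, row] in pixels: a listed point, or the origin of a listed thing).
The state is a dict: "time_s": time; "joint_pos": joint angles; "qvel": joint speeds; "effort": joint torques, N m; "tcp_pos": TCP position; "ee_rot": TCP orientation; "ft_force": force on the tool from outside, world axes, zero at the start; "moment": the same for the moment, N m; "width": finger opening in mm; "gripper_force": force on a finger pad.
Only numpy, scipy, OpenCV 4.12 (cv2) and the standard library are available. Lean on these libraries where they do the work, as an engineer would, in place of code of your own. Each camera call takes 0.05 s, during which the arm holds its last target. There are 200 camera calls.

## Working session

There is one attempt and no reset: what is moved stays moved. The work goes in short steps, Python scripts to look and compute and a tool call to move; the robot and the scene stay as the last step left them, time stands still between calls to the robot, and variables do not carry over. Pictures are saved under pics/ and viewed, at most 10 in all, crops included, and the job is handed in when it is done.

Besides the shell and the picture viewer there is one more tool, called after "Emit:" by a JSON object that holds its "api" and its "payload". send_rows: Moves the arm, as the interface text tells. Its arguments: {"type":"object","properties":{"moves":{"type":"array"},"newtons":{"type":"number"}},"required":["moves"]}

```bash
mkdir -p pics; cat > h.py <<'E'
import numpy as np, cv2
from scipy.optimize import least_squares
from plant import robot, read_camera, ticket, look_for, outline_of, landmark_of
def cam(n):
    c=read_camera(n); h,w=c["image"].shape[:2]
    f=h/2/np.tan(np.radians(c["vfov"])/2)
    c["K"]=np.array([[f,0,c["cx"]],[0,f,c["cy"]],[0,0,1.]]); c["d"]=np.array([c["k1"],0,0,0.])
    c["R"]=np.array(c["R"]); c["t"]=np.array(c["t"]); return c
def ray(c,p):
    u=cv2.undistortPoints(np.array([[p]],float),c["K"],c["d"])[0,0]
    o=-c["R"].T@c["t"]; d=c["R"].T@np.array([u[0],u[1],1]); return o,d/np.linalg.norm(d)
def atz(c,p,z):
    o,d=ray(c,p); return o+d*(z-o[2])/d[2]
def proj(c,X):
    return cv2.projectPoints(np.array([X],float),cv2.Rodrigues(c["R"])[0],c["t"],c["K"],c["d"])[0][0,0]
def tri(c1,p1,c2,p2):
    f=lambda X:np.r_[proj(c1,X)-p1,proj(c2,X)-p2]
    o,d=ray(c1,p1);o2,d2=ray(c2,p2)
    A=np.c_[d,-d2];s=np.linalg.lstsq(A,o2-o,rcond=None)[0]
    r=least_squares(f,(o+d*s[0]+o2+d2*s[1])/2); return r.x,np.abs(r.fun).max()
def save(c,n): cv2.imwrite("pics/"+n,c["image"][:,:,::-1])
E
cat > a.py <<'E'
from h import *
np.set_printoptions(precision=1,suppress=True)
C={n:cam(n) for n in("side","top")}
for n in C: save(C[n],n+"0.png"); print(n,"cam at",-C[n]["R"].T@C[n]["t"])
cv2.imwrite("pics/both0.png",cv2.resize(np.vstack([C["side"]["image"],C["top"]["image"]])[:,:,::-1],(400,600)))
Z=dict(upper_collar=131,lower_collar=66,stem=10,caddy=0,magnifier_knob=210,magnifier_hinge=210,stand=0)
for t,z in Z.items():
    P={}
    for n in C:
        r=landmark_of(t,n)
        for q in r[:2]: print(t,n,round(q["conf"],2),np.array(q["position"]),"atz",atz(C[n],q["position"],z))
        if r:P[n]=r[0]["position"]
    if len(P)==2: print("   TRI",*tri(C["side"],P["side"],C["top"],P["top"]))
for t in "bodkin brush spool_a varnish dish tube tray".split():
    for n in C:
        for q in landmark_of(t,n)[:2]: print(t,n,round(q["conf"],2),np.array(q["position"]),atz(C[n],q["position"],0))
print(robot.observe())
E
python3 a.py
```

```text
side cam at [227.9 710.1 979.2]
top cam at [ 338.8  -27.6 1421.6]
upper_collar side 0.71 [242.1 221.5] atz [517.4  64.4 131. ]
upper_collar top 0.85 [229.2 191.7] atz [523.4  62.5 131. ]
   TRI [520.6  61.9 127.4] 1.098085507008335
lower_collar side 0.63 [243.8 237.9] atz [516.3  60.4  66. ]
lower_collar top 0.87 [229.6 197.8] atz [513.7  65.7  66. ]
lower_collar top 0.49 [339.9 197.6] atz [ 511.1 -273.3   66. ]
   TRI [513.5  65.4  73.2] 0.25683334487806064
stem side 0.68 [276.2 176.5] atz [ 532.  -216.4   10. ]
stem side 0.56 [166.3 218.3] atz [749.1  35.3  10. ]
stem top 0.38 [319. 197.] atz [ 520.8 -217.    10. ]
   TRI [ 526.7 -215.7   11.3] 1.890151360665783
caddy side 0.87 [286.7 170.3] atz [ 515.3 -261.1   -0. ]
caddy top 0.72 [336.5 199.6] atz [ 513.1 -274.1    0. ]
   TRI [ 517.6 -276.3  -15.1] 0.7944653028956736
magnifier_knob side 0.83 [219.9 204.8] atz [552.4  99.  210. ]
magnifier_knob top 0.79 [209.  178.4] atz [550.  113.2 210. ]
magnifier_knob top 0.3 [337.5 195.4] atz [ 499.  -240.8  210. ]
   TRI [546.5 111.2 225.3] 0.30918717877608515
magnifier_hinge side 0.72 [16
[... 1021 characters left out ...]
668.4 -243.9    0. ]
tube side 0.77 [203.1 193. ] [702.8 -91.    0. ]
tube side 0.44 [204.6 218.9] [658.2  -7.3   0. ]
tube top 0.62 [274.3 144.5] [697.7 -76.9   0. ]
tube top 0.43 [355.6 198.7] [ 515.5 -335.2    0. ]
tray side 0.82 [251.4 362.1] [395.4 315.6   0. ]
tray top 0.59 [156.9 235.8] [402.  302.6   0. ]
{'time_s': 1.5, 'joint_pos': array([-1.4,  0.3, -0. ,  1.3, -0. ,  1.4]), 'qvel': array([-0.,  0., -0., -0., -0.,  0.]), 'effort': array([ -0. , -63.7,  38.5,   0. ,  -0. ,  -0. ]), 'tcp_pos': array([ 177. , -494.3,  231.3]), 'ee_rot': array([-3.1, -0.5,  0. ]), 'ft_force': array([-0.2, -1.2, -0. ]), 'moment': array([ 0.,  0., -0.]), 'gripper_force': 0.0, 'width': 85.40030211763249}
```

View pics/side0.png

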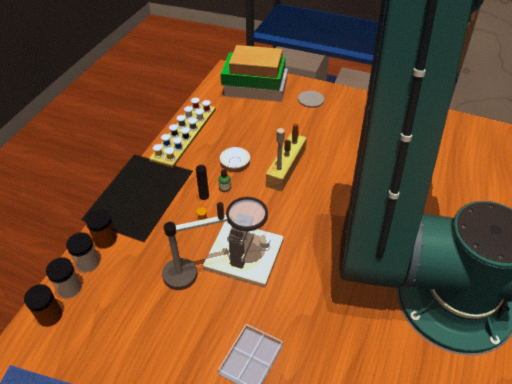

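View pics/top0.png

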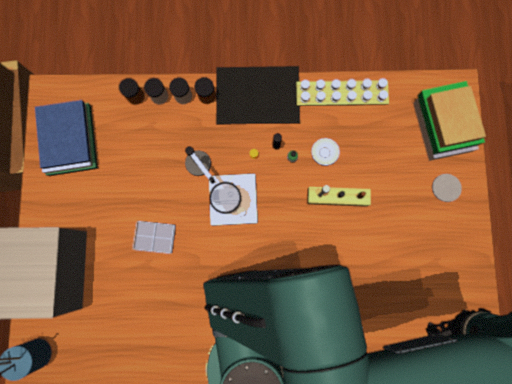

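```bash
python3 -c "
from h import *
s=robot.observe();R=cv2.Rodrigues(np.array(s['ee_rot']))[0];print(R.round(3),s['ee_rot'])
c=cam('top')
for q in outline_of('stem','top')[:3]:
  m=q['mask'];ys,xs=np.nonzero(m);print(q['conf'],xs.min(),xs.max(),ys.min(),ys.max(),q['position'],atz(c,q['position'],185))
c=cam('side')
for q in outline_of('stem','side')[:3]:
  m=q['mask'];ys,xs=np.nonzero(m);t=ys.min();print(q['conf'],xs.min(),xs.max(),ys.min(),ys.max(),[(y,xs[ys==y].min(),xs[ys==y].max()) for y in range(ys.min(),ys.max()+1,4)if (ys==y).any()])
print(proj(c,[523,-216,185]),proj(c,[523,-216,150]),proj(c,[523,-216,50]))
print([proj(cam('top'),[523,-216,z]) for z in(50,185)])
"
```

```text
[[ 0.941  0.337 -0.   ]
 [ 0.337 -0.941  0.   ]
 [-0.    -0.    -1.   ]] [-3.09527310e+00 -5.37445015e-01  4.34638197e-06]
0.48 238 244 208 215 [241.0, 214.2] [451.75788411  25.57411448 185.        ]
0.38 319 329 184 195 [320.9, 190.8] [ 515.74525442 -199.34537463  185.        ]
0.73 277 284 128 169 [(128, np.int64(278), np.int64(282)), (132, np.int64(277), np.int64(284)), (136, np.int64(277), np.int64(284)), (140, np.int64(277), np.int64(283)), (144, np.int64(278), np.int64(282)), (148, np.int64(278), np.int64(281)), (152, np.int64(278), np.int64(281)), (156, np.int64(278), np.int64(281)), (160, np.int64(277), np.int64(281)), (164, np.int64(277), np.int64(281)), (168, np.int64(277), np.int64(280))]
0.52 220 249 147 167 [(147, np.int64(231), np.int64(240)), (151, np.int64(223), np.int64(247)), (155, np.int64(220), np.int64(249)), (159, np.int64(220), np.int64(249)), (163, np.int64(222), np.int64(246)), (167, np.int64(229), np.int64(239))]
[281.27000638 129.40052028] [280.82099372 139.74065287] [279.61083217 167.21070774]
[array([320.34397431, 194.64186481]), array([326.76761205, 188.1904391 ])]
```

The side view shows the stand with the lens over it at (245,213), the grip peg at (220,210), the post at (172,230) and the stem as the tallest tool at (280,132). The top view agrees: hinge (187,149), lens (226,197), stem head (326,189). First I'll move above the peg and turn the tool to yaw 180°.

Emit:
{"api": "send_rows", "payload": {"moves": [{"jaw": 0.0854, "offset": [0.0395, -0.0318, -0.003], "delta_rot": [0, 0, 0]}, {"jaw": 0.0854, "offset": [0.0395, -0.0318, -0.003], "delta_rot": [0, 0, 0]}, {"jaw": 0.0854, "offset": [0.0395, -0.0318, -0.003], "delta_rot": [0, 0, 0]}, {"jaw": 0.0854, "offset": [0.0395, -0.0318, -0.003], "delta_rot": [0, 0, 0]}, {"jaw": 0.0854, "offset": [0.0395, -0.0318, -0.003], "delta_rot": [0, 0, 0]}, {"jaw": 0.0854, "offset": [0.0395, -0.0318, -0.003], "delta_rot": [0, 0, 0]}, {"jaw": 0.0854, "offset": [0.0395, -0.0318, -0.003], "delta_rot": [0, 0, 0]}, {"jaw": 0.0854, "offset": [0.0395, -0.0318, -0.003], "delta_rot": [0, 0, 0]}, {"jaw": 0.0854, "offset": [0.0395, -0.0318, -0.003], "delta_rot": [0, 0, 0]}, {"jaw": 0.0854, "offset": [0.0395, -0.0318, -0.003], "delta_rot": [0, 0, 0]}, {"jaw": 0.0854, "offset": [0.0395, -0.0318, -0.003], "delta_rot": [0, 0, 0]}, {"jaw": 0.0854, "offset": [0.0395, -0.0318, -0.003], "delta_rot": [0, 0, 0]}]}}

```text
time_s: 3.3
tcp_pos: [495.3, 26.4, 267.5]
ee_rot: [3.095, 0.538, 0.001]
ft_force: [0.9, -0.5, 0.2]
width: 85.7
gripper_force: 0.0
```

Emit:
{"api": "send_rows", "payload": {"moves": [{"jaw": 0.0854, "offset": [0, 0, 0], "delta_rot": [0, 0, -10]}, {"jaw": 0.0854, "offset": [0, 0, 0], "delta_rot": [0, 0, -10]}, {"jaw": 0.0854, "offset": [0, 0, 0], "delta_rot": [0, 0, -10]}, {"jaw": 0.0854, "offset": [0, 0, 0], "delta_rot": [0, 0, -10]}, {"jaw": 0.0854, "offset": [0, 0, 0], "delta_rot": [0, 0, -10]}, {"jaw": 0.0854, "offset": [0, 0, 0], "delta_rot": [0, 0, -10]}, {"jaw": 0.0854, "offset": [0, 0, 0], "delta_rot": [0, 0, -10]}, {"jaw": 0.0854, "offset": [0, 0, 0], "delta_rot": [0, 0, -10]}, {"jaw": 0.0854, "offset": [0, 0, 0], "delta_rot": [0, 0, -10]}, {"jaw": 0.0854, "offset": [0, 0, 0], "delta_rot": [0, 0, -10]}, {"jaw": 0.0854, "offset": [0, 0, 0], "delta_rot": [0, 0, -10]}, {"jaw": 0.0854, "offset": [0, 0, 0], "delta_rot": [0, 0, -10]}]}}

```text
time_s: 4.8
tcp_pos: [494.6, 24.7, 267.3]
ee_rot: [1.074, 2.952, 0.0]
ft_force: [-0.1, 0.2, -0.7]
width: 85.5
gripper_force: 0.0
```

Emit:
{"api": "send_rows", "payload": {"moves": [{"jaw": 0.0854, "offset": [0, 0, 0], "delta_rot": [0, 0, -10]}, {"jaw": 0.0854, "offset": [0, 0, 0], "delta_rot": [0, 0, -10]}, {"jaw": 0.0854, "offset": [0, 0, 0], "delta_rot": [0, 0, -10]}, {"jaw": 0.0854, "offset": [0, 0, 0], "delta_rot": [0, 0, -10]}, {"jaw": 0.0854, "offset": [0, 0, 0], "delta_rot": [0, 0, -0.3]}]}}

```text
time_s: 5.42
tcp_pos: [494.6, 24.7, 267.3]
ee_rot: [0.001, 3.142, 0.0]
ft_force: [0.2, 0.2, -0.3]
width: 85.3
gripper_force: 0.0
```

Emit:
{"api": "send_rows", "payload": {"moves": [{"jaw": 0.0854, "offset": [-0.027, 0.043, 0], "delta_rot": [0, 0, 0]}, {"jaw": 0.0854, "offset": [-0.0265, 0.043, 0], "delta_rot": [0, 0, 0]}, {"jaw": 0.07, "offset": [0, 0, 0], "delta_rot": [0, 0, 0]}, {"jaw": 0.07, "offset": [0, 0, 0.02], "delta_rot": [0, 0, 0]}, {"jaw": 0.07, "offset": [0, 0, 0.02], "delta_rot": [0, 0, 0]}]}}

```text
time_s: 6.05
tcp_pos: [547.9, 110.3, 226.8]
ee_rot: [0.006, 3.141, -0.0]
ft_force: [0.3, 1.0, -0.2]
width: 69.9
gripper_force: 0.0
```

```bash
python3 -c "
from h import *
np.set_printoptions(precision=1,suppress=True)
C={n:cam(n) for n in('side','top')}
for t in('magnifier_knob','upper_collar','lower_collar'):
  for n in C:
    for q in landmark_of(t,n)[:1]: print(t,n,q['conf'],q['position'],atz(C[n],q['position'],dict(m=210,u=131,l=66)[t[0]]))
a=C['side']['image'][130:290,150:310];b=C['top']['image'][110:270,130:290]
cv2.imwrite('pics/k.png',cv2.resize(np.hstack([a,b])[:,:,::-1],(800,400),interpolation=2))
print(robot.observe()['tcp_pos'])
"
```

```text
magnifier_knob side 0.6 [169.5, 219.0] [634.4 173.8 210. ]
magnifier_knob top 0.55 [208.9, 180.1] [545.2 113.4 210. ]
upper_collar side 0.74 [245.8, 222.4] [508.5  63.8 131. ]
upper_collar top 0.68 [233.5, 193.2] [518.8  49.8 131. ]
lower_collar side 0.71 [244.5, 237.6] [515.1  59.   66. ]
lower_collar top 0.74 [232.9, 196.5] [517.6  55.5  66. ]
[548.4 110.6 228.1]
```

View pics/k.png

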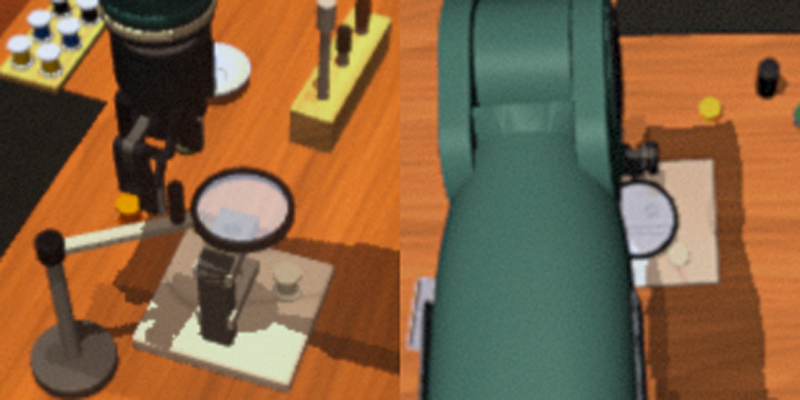

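The close-up shows the peg in the side view at about full-image pixel (220,202–218), just under the fingers. I'll compare it with the projected TCP.

```bash
python3 -c "
from h import *
np.set_printoptions(precision=1,suppress=True)
c=cam('side');p=np.array(robot.observe()['tcp_pos'])
print(p,proj(c,p),proj(c,p+[0,35,0]),proj(c,p-[0,35,0]))
print(atz(c,[220.5,202.5],225),atz(c,[220.5,217.5],182))
print([proj(c,[548,111,z]) for z in(180,210,225)], proj(c,[638,176,190]))
g=c['image'][196:224,208:236].sum(2);print(g[::2,::1]//10)
"
```

```text
[548.3 110.6 227.9] [218.9 203.5] [211.8 215.3] [225.6 192.1]
[547.5 104.5 225. ] [547.8 109.8 182. ]
[array([220.2, 218.5]), array([219.4, 209.3]), array([219. , 204.6])] [168.8 225.3]
[[ 6 10 26 33 14  9  7 13 28 38 37 35 34 34 33 34 34 34 34 33 35 34 33 33
  34 35 37 34]
 [ 7  7 14 20 11  9  6 16 34 36 34 36 34 34 34 35 34 33 33 35 35 33 34 35
  37 36 34 34]
 [ 6  6  7 10  9  8  8 19 35 34 35 33 33 34 35 35 32 34 35 34 34 34 35 36
  33 25 19 14]
 [ 5  6  7  9 10  7 11 20 32 29 24 16 15 21 26 33 34 35 37 35 35 35 33 22
  12 10 13 24]
 [ 5  7  5  6  7  8 12 16 25 13  6  5  7  7 13 26 33 35 35 35 33 23 11 10
  15 29 38 45]
 [ 7  8  7  6 11 17 16 17 29 12  5  7  7  7  9 22 35 34 34 32 16  8 11 25
  40 49 54 56]
 [ 8  7  6  7 10 18 18 18 23 11  8  8  7  6  9 19 32 34 32 16  8 14 32 49
  55 57 57 56]
 [ 7  7  8  7  9 18 20 17 17 13  7  7  7  7  8 18 32 33 21 10 13 32 51 57
  56 56 57 57]
 [ 6  7  6  7  7 14 21 16 15 13  7  8  4  7  8 15 33 32 16 10 21 47 56 56
  57 57 58 57]
 [16 13  8  8  9 15 20 19 17 12  8  7  8  7  8 11 17 21 11  8 20 48 52 53
  55 57 58 56]
 [33 22 18 18 19 20 23 22 22 20  9  6  6  7  6 11 23 28 18  9 13 34 50 49
  50 51 51 53]
 [26 26 26 28 29 29 29 31 29 27 16  9  8  7  8 15 27 28 26 14 10 16 34 47
  50 51 51 52]
 [30 30 30 30 28 29 30 29 29 28 27 23 21 20 22 23 23 24 22 17  9  9 11 23
  42 50 53 54]
 [26 26 25 24 24 23 24 24 22 22 22 22 22 21 22 23 31 42 42 30 15  9  9 10
  14 24 40 52]]
```

Emit:
{"api": "send_rows", "payload": {"moves": [{"jaw": 0.07, "offset": [0, -0.003, 0.016], "delta_rot": [0, 0, 0]}, {"jaw": 0.07, "offset": [0, 0, 0.016], "delta_rot": [0, 0, 0]}, {"jaw": 0.01, "offset": [0, 0, 0], "delta_rot": [0, 0, 0]}, {"jaw": 0.01, "offset": [0, 0, 0], "delta_rot": [0, 0, 0]}, {"jaw": 0.01, "offset": [0, 0, 0], "delta_rot": [0, 0, 0]}, {"jaw": 0.01, "offset": [0, 0, 0], "delta_rot": [0, 0, 0]}, {"jaw": 0.01, "offset": [0, 0, 0], "delta_rot": [0, 0, 0]}], "newtons": 20}}

```text
time_s: 7.38
tcp_pos: [548.6, 107.9, 196.0]
ee_rot: [-0.0, 3.14, 0.0]
ft_force: [0.1, 1.6, 5.3]
width: 12.9
gripper_force: 21.0
```

Emit:
{"api": "send_rows", "payload": {"moves": [{"jaw": 0.022, "offset": [0, 0, 0], "delta_rot": [0, 0, 0]}, {"jaw": 0.022, "offset": [0.009, 0.014, 0], "delta_rot": [0, 0, 0]}, {"jaw": 0.022, "offset": [0.0068, 0.0151, 0], "delta_rot": [0, 0, 0]}, {"jaw": 0.022, "offset": [0.0046, 0.016, 0], "delta_rot": [0, 0, 0]}, {"jaw": 0.022, "offset": [0.002, 0.0164, 0], "delta_rot": [0, 0, 0]}, {"jaw": 0.022, "offset": [-0.0003, 0.0166, 0], "delta_rot": [0, 0, 0]}]}}

```text
time_s: 8.12
tcp_pos: [525.9, 187.3, 195.3]
ee_rot: [-0.001, 3.141, 0.0]
ft_force: [-0.3, -1.4, -0.0]
width: 22.0
gripper_force: 0.8
```

Emit:
{"api": "send_rows", "payload": {"moves": [{"jaw": 0.022, "offset": [-0.0028, 0.0164, 0], "delta_rot": [0, 0, 0]}, {"jaw": 0.022, "offset": [-0.0052, 0.0158, 0], "delta_rot": [0, 0, 0]}, {"jaw": 0.022, "offset": [-0.0075, 0.0148, 0], "delta_rot": [0, 0, 0]}, {"jaw": 0.022, "offset": [-0.0096, 0.0135, 0], "delta_rot": [0, 0, 0]}, {"jaw": 0.022, "offset": [-0.006, 0.006, 0], "delta_rot": [0, 0, 0]}, {"jaw": 0.022, "offset": [-0.006, 0.006, 0], "delta_rot": [0, 0, 0]}, {"jaw": 0.022, "offset": [0, 0, 0], "delta_rot": [0, 0, 0]}]}}

```text
time_s: 9.0
tcp_pos: [563.5, 258.6, 195.1]
ee_rot: [0.0, 3.142, 0.0]
ft_force: [-0.4, 0.1, 1.0]
width: 22.3
gripper_force: 0.0
```

Emit:
{"api": "send_rows", "payload": {"moves": [{"jaw": 0.05, "offset": [0, 0, 0], "delta_rot": [0, 0, 0]}, {"jaw": 0.05, "offset": [0, 0, 0], "delta_rot": [0, 0, 0]}, {"jaw": 0.05, "offset": [0, 0, -0.035], "delta_rot": [0, 0, 0]}, {"jaw": 0.05, "offset": [0, 0, -0.04], "delta_rot": [0, 0, 0]}, {"jaw": 0.0854, "offset": [0.004, -0.045, 0], "delta_rot": [0, 0, 0]}, {"jaw": 0.0854, "offset": [0.004, -0.045, 0], "delta_rot": [0, 0, 0]}, {"jaw": 0.0854, "offset": [0.004, -0.045, 0], "delta_rot": [0, 0, 0]}, {"jaw": 0.0854, "offset": [0.004, -0.045, 0], "delta_rot": [0, 0, 0]}, {"jaw": 0.0854, "offset": [0.004, -0.045, 0], "delta_rot": [0, 0, 0]}, {"jaw": 0.0854, "offset": [0.004, -0.045, 0], "delta_rot": [0, 0, 0]}, {"jaw": 0.0854, "offset": [0.004, -0.045, 0], "delta_rot": [0, 0, 0]}]}}

```text
time_s: 10.38
tcp_pos: [534.6, -58.1, 270.6]
ee_rot: [0.0, 3.141, -0.0]
ft_force: [0.8, -0.0, 0.1]
width: 85.4
gripper_force: 0.0
```

```bash
cat > m.py <<'E'
from h import *
np.set_printoptions(precision=1,suppress=True)
C={n:cam(n) for n in('side','top')}
Z=dict(magnifier_knob=210,magnifier_hinge=210,upper_collar=131,lower_collar=66,stand=0,stem=10,caddy=0)
for t in Z:
  P={}
  for n in C:
    for q in landmark_of(t,n)[:1]: P[n]=q['position'];print(t,n,round(q['conf'],2),np.array(q['position']),atz(C[n],q['position'],Z[t]))
for n in C:
  save(C[n],n+'1.png')
  for q in outline_of('stem',n)[:2]:
    ys,xs=np.nonzero(q['mask']);print(n,round(q['conf'],2),xs.min(),xs.max(),ys.min(),ys.max())
a=C['side']['image'][100:300,130:330];b=C['top']['image'][90:290,150:350]
cv2.imwrite('pics/s.png',cv2.resize(np.hstack([a,b])[:,:,::-1],(800,400),interpolation=2))
print(robot.observe()['tcp_pos'])
E
python3 m.py
```

```text
magnifier_knob side 0.57 [182.4 259.5] [561.7 255.8 210. ]
magnifier_knob top 0.79 [155.3 173.8] [564.5 262.9 210. ]
magnifier_hinge side 0.88 [164.7 220.6] [641.7 181.4 210. ]
magnifier_hinge top 0.97 [187.1 147.4] [639.  175.4 210. ]
upper_collar side 0.75 [244.4 218.4] [516.   53.9 131. ]
upper_collar top 0.73 [229.7 192.8] [520.1  61.  131. ]
lower_collar side 0.85 [245.4 235.7] [515.3  52.8  66. ]
lower_collar top 0.85 [232.1 194.9] [522.6  58.   66. ]
stand side 0.93 [241.6 255.1] [521.7  65.4   0. ]
stand top 0.63 [232.3 198. ] [521.4  61.5   0. ]
stem side 0.55 [274.3 180. ] [ 532.3 -201.3   10. ]
stem top 0.49 [316.8 191. ] [ 540.3 -210.5   10. ]
caddy side 0.84 [287.7 170. ] [ 513.  -263.3   -0. ]
caddy top 0.94 [336.8 196.1] [ 524.5 -275.5    0. ]
side 0.49 277 283 129 169
top 0.6 318 328 185 195
[535.1 -56.6 270.3]
```

View pics/s.png

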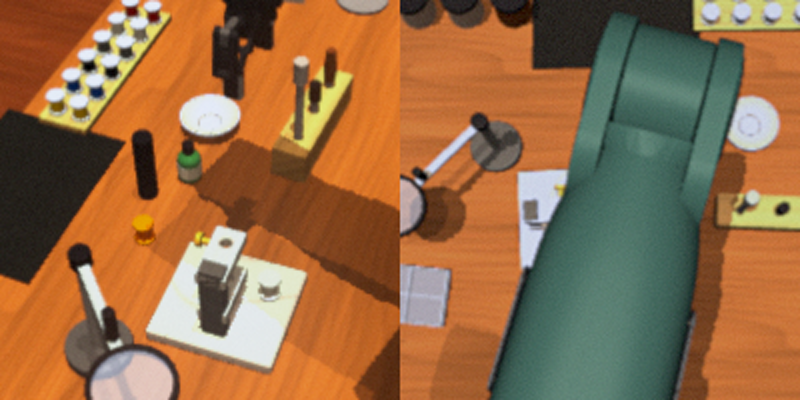

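The magnifier has swung about 84°, with the lens now at side crop (135,385). The upper bore is clear and visible at full-image (243,221). Now I'll refine the stem head and bore positions.

```bash
python3 -c "
from h import *
np.set_printoptions(precision=1,suppress=True)
S=cam('side');T=cam('top')
print('head top',tri(S,np.array([280.5,130]),T,np.array([326,189])),atz(S,[280.5,129.7],185),atz(T,[326,189],185))
for X in([523,-216],[521,-218],[519,-216]): print(X,proj(S,[*X,185]),proj(S,[*X,150]),proj(T,[*X,185]))
print('bore',atz(S,[243,221],131))
a=S['image'][120:150,265:295];b=T['image'][175:205,310:340];c=S['image'][205:245,225:265]
z=lambda i:cv2.resize(i,(400,400),interpolation=2)
cv2.imwrite('pics/z.png',cv2.resize(np.hstack([z(a),z(b),z(c)])[:,:,::-1],(798,266)))
"
```

```text
head top (array([ 522.6, -213.5,  184.7]), np.float64(0.64126657951158)) [ 524.4 -214.1  185. ] [ 520.7 -213.8  185. ]
[523, -216] [281.3 129.4] [280.8 139.7] [326.8 188.2]
[521, -218] [282.3 129.1] [281.8 139.5] [327.5 188.9]
[519, -216] [282.7 129.8] [282.3 140.1] [326.8 189.6]
bore [516.   62.2 131. ]
```

View pics/z.png

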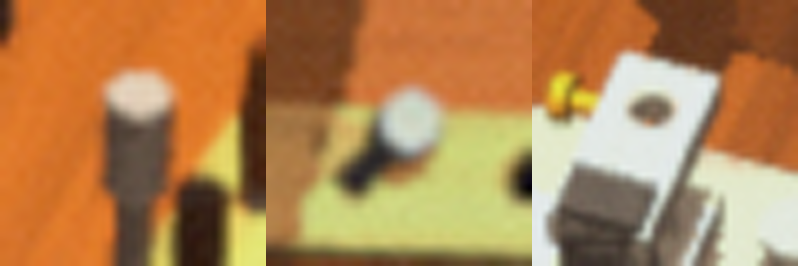

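Emit:
{"api": "send_rows", "payload": {"moves": [{"jaw": 0.0854, "offset": [0.003, -0.04, 0], "delta_rot": [0, 0, 0]}, {"jaw": 0.0854, "offset": [0.003, -0.04, 0], "delta_rot": [0, 0, 0]}, {"jaw": 0.0854, "offset": [0.003, -0.04, 0], "delta_rot": [0, 0, 0]}, {"jaw": 0.0854, "offset": [0.003, -0.037, 0], "delta_rot": [0, 0, 0]}, {"jaw": 0.0854, "offset": [0, 0, 0.03], "delta_rot": [0, 0, 0]}, {"jaw": 0.0854, "offset": [0, 0, 0.03], "delta_rot": [0, 0, 0]}, {"jaw": 0.0854, "offset": [0, 0, 0.03], "delta_rot": [0, 0, 0]}, {"jaw": 0.06, "offset": [0, 0, 0.02], "delta_rot": [0, 0, 0]}, {"jaw": 0.05, "offset": [0, 0, 0.012], "delta_rot": [0, 0, 0]}], "newtons": 30}}

```text
time_s: 12.5
tcp_pos: [522.8, -213.5, 147.4]
ee_rot: [-0.0, -3.141, -0.001]
ft_force: [0.2, 0.1, 0.3]
width: 51.4
gripper_force: 0.0
```

Emit:
{"api": "send_rows", "payload": {"moves": [{"jaw": 0.035, "offset": [0, 0, 0], "delta_rot": [0, 0, 0]}, {"jaw": 0.025, "offset": [0, 0, 0], "delta_rot": [0, 0, 0]}, {"jaw": 0.02, "offset": [0, 0, 0], "delta_rot": [0, 0, 0]}, {"jaw": 0.015, "offset": [0, 0, 0], "delta_rot": [0, 0, 0]}, {"jaw": 0.015, "offset": [0, 0, 0], "delta_rot": [0, 0, 0]}, {"jaw": 0.015, "offset": [0, 0, 0], "delta_rot": [0, 0, 0]}], "newtons": 50}}

```text
time_s: 13.25
tcp_pos: [523.6, -213.6, 149.2]
ee_rot: [-0.0, 3.14, -0.0]
ft_force: [0.0, 2.4, 7.2]
width: 18.5
gripper_force: 48.5
```

Emit:
{"api": "send_rows", "payload": {"moves": [{"jaw": 0.01, "offset": [0, 0, -0.01], "delta_rot": [0, 0, 0]}, {"jaw": 0.01, "offset": [0, 0, -0.015], "delta_rot": [0, 0, 0]}, {"jaw": 0.01, "offset": [0, 0, -0.02], "delta_rot": [0, 0, 0]}, {"jaw": 0.01, "offset": [0, 0, -0.02], "delta_rot": [0, 0, 0]}, {"jaw": 0.01, "offset": [0, 0, -0.02], "delta_rot": [0, 0, 0]}, {"jaw": 0.01, "offset": [0, 0, -0.03], "delta_rot": [0, 0, 0]}, {"jaw": 0.01, "offset": [0, 0, -0.03], "delta_rot": [0, 0, 0]}, {"jaw": 0.01, "offset": [0, 0, -0.005], "delta_rot": [0, 0, 0]}], "newtons": 60}}

```text
time_s: 14.25
tcp_pos: [523.6, -214.0, 300.2]
ee_rot: [0.0, 3.139, -0.003]
ft_force: [0.2, -0.7, -3.2]
width: 18.2
gripper_force: 58.9
```

Emit:
{"api": "send_rows", "payload": {"moves": [{"jaw": 0.01, "offset": [0, 0.03, 0], "delta_rot": [0, 0, 0]}, {"jaw": 0.01, "offset": [0, 0.04, 0], "delta_rot": [0, 0, 0]}, {"jaw": 0.01, "offset": [0, 0.04, 0], "delta_rot": [0, 0, 0]}, {"jaw": 0.01, "offset": [0.001, 0.04, 0], "delta_rot": [0, 0, 0]}, {"jaw": 0.01, "offset": [0.001, 0.04, 0], "delta_rot": [0, 0, 0]}, {"jaw": 0.01, "offset": [0.001, 0.04, 0], "delta_rot": [0, 0, 0]}, {"jaw": 0.01, "offset": [0.001, 0.03, 0], "delta_rot": [0, 0, 0]}, {"jaw": 0.01, "offset": [0, 0.016, 0], "delta_rot": [0, 0, 0]}, {"jaw": 0.01, "offset": [0, 0, 0], "delta_rot": [0, 0, 0]}]}}

```text
time_s: 15.38
tcp_pos: [519.0, 62.7, 297.8]
ee_rot: [0.002, -3.141, 0.0]
ft_force: [0.8, 0.2, -2.2]
width: 18.6
gripper_force: 58.9
```

```bash
python3 -c "
from h import *
np.set_printoptions(precision=1,suppress=True)
S=cam('side');T=cam('top');s=robot.observe();p=s['tcp_pos'];print(s['tcp_pos'],s['ft_force'],s['moment'],s['width'])
for n in('side','top'):
  for q in outline_of('stem',n)[:2]:
    ys,xs=np.nonzero(q['mask']);print(n,round(q['conf'],2),xs.min(),xs.max(),ys.min(),ys.max())
b0=np.array([p[0],p[1],p[2]-138.5]);print('pred bottom',b0,proj(S,b0),proj(S,b0+[0,0,100]),proj(T,b0))
x0,y0=215,150
c=S['image'][y0:y0+100,x0:x0+66];np.save('c.npy',S['image']);d=T['image'][150:250,190:256]
cv2.imwrite('pics/i.png',cv2.resize(np.hstack([c,d])[:,:,::-1],(792,600),interpolation=2))
"
```

```text
[519.1  61.7 298. ] [-0.2 -0.2 -2.5] [ 0. -0. -0.] 18.504757585645443
side 0.52 237 244 156 212
side 0.42 219 282 325 383
pred bottom [519.1  61.7 159.5] [241.5 212.3] [240.4 181. ] [228.8 191.8]
```

View pics/i.png

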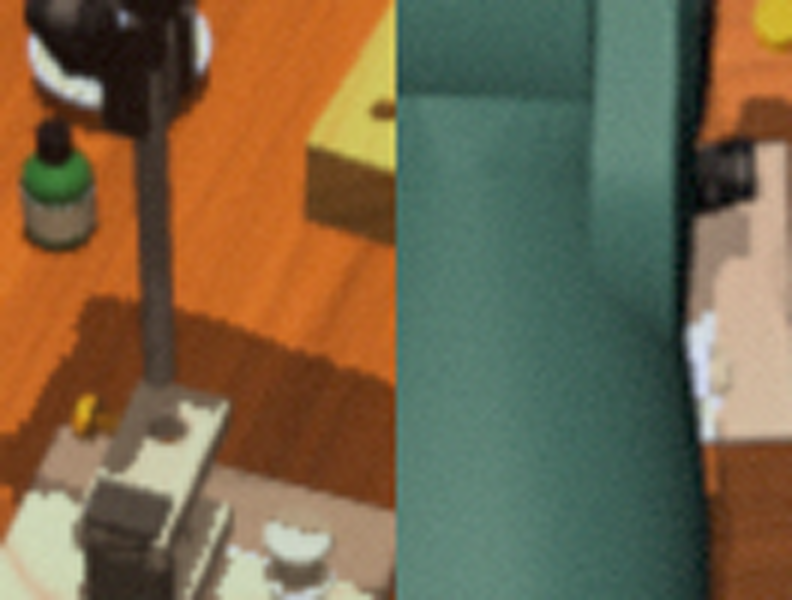

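The stem is held upright, its lower end at about (240.8,212) in the side image, with the bore at (242.3,221). I'll measure the offset at sub-pixel level.

```bash
cat > r.py <<'E'
from h import *
np.set_printoptions(precision=2,suppress=True)
S=cam('side')
o=cv2.imread('pics/side1.png')[:,:,::-1].astype(float)   # bore, unobstructed
g=o.sum(2)[214:228,235:251]; print((g/10).astype(int))
n=S['image'].astype(float); sat=n.max(2)-n.min(2)
print(sat[196:226:2,232:252].astype(int))
print(n.sum(2)[206:220,232:252].astype(int)//10)
p=np.array(robot.observe()['tcp_pos']);b=np.r_[p[:2],131];print(p,proj(S,b),proj(S,b+[10,0,0]),proj(S,b+[0,10,0]))
for z in(160,180,200,220):print(z,proj(S,[*p[:2],z]))
E
python3 r.py
```

```text
[[33 37 49 66 68 68 67 64 63 59 49 35 32 25 24 22]
 [34 42 58 68 68 69 69 68 68 68 65 62 61 53 49 42]
 [37 48 66 69 68 69 68 68 68 68 68 68 68 66 66 64]
 [40 60 68 69 68 68 68 68 68 69 69 68 69 68 68 69]
 [45 65 68 68 68 68 66 65 66 66 67 68 68 68 69 68]
 [56 68 68 68 67 63 54 47 45 51 60 67 69 69 69 69]
 [66 68 68 67 61 46 35 33 32 33 44 62 67 68 69 67]
 [68 68 69 67 52 32 26 30 30 28 35 56 67 69 68 65]
 [69 68 68 67 57 40 31 32 30 33 41 60 68 68 68 58]
 [68 68 69 68 66 59 49 44 43 50 58 66 69 68 65 44]
 [68 68 68 68 68 67 65 64 64 65 67 68 69 68 57 33]
 [69 68 68 68 68 68 68 68 68 68 68 69 69 65 43 27]
 [68 68 68 68 69 69 68 68 68 68 69 68 67 57 32 28]
 [68 68 68 68 68 69 68 68 69 68 68 68 65 44 30 40]]
[[161 167 163 157 158 151  88  27  24  23  27  66 153 161 167 167 167 162
  160 161]
 [155 156 154 156 161 153  82  32  24  26  28  63 152 162 168 165 162 160
  164 164]
 [ 87  87  87  91  95  88  58  26  21  23  23  42 111 157 161 159 161 160
  164 166]
 [ 84  88  90  90  84  80  61  27  24  24  28  32  69  90  92  94 115 118
  116 128]
 [ 87  89  90  81  84  82  61  23  22  22  23
[... 1224 characters left out ...]
9 18 17 18 20 19 17 16 18 19 19 20 20 20 21]
 [15 18 18 20 19 19 20 18 17 20 20 17 18 18 18 18 19 19 21 20]
 [17 18 19 20 19 20 24 26 22 22 22 21 20 19 21 20 21 19 21 19]
 [20 19 19 20 19 22 27 28 27 26 25 25 25 24 22 21 22 21 21 21]
 [18 20 19 18 20 25 28 28 28 28 27 27 29 29 26 27 24 24 22 21]
 [18 20 19 20 23 28 29 28 29 29 28 29 30 31 31 28 28 27 28 29]
 [16 20 20 20 25 28 29 27 28 29 29 33 45 51 49 34 32 32 33 37]
 [18 19 19 22 28 28 29 29 28 27 30 32 41 54 57 52 51 52 53 51]
 [22 21 22 24 28 28 29 28 26 26 25 26 34 48 54 57 58 59 58 53]]
[519.21  61.49 298.19] [241.84 220.38] [237.81 219.16] [240.15 223.52]
160 [241.53 212.06]
180 [241.31 206.14]
200 [241.08 200.05]
220 [240.85 193.79]
```

Emit:
{"api": "send_rows", "payload": {"moves": [{"jaw": 0.01, "offset": [0.0018, -0.0005, 0], "delta_rot": [0, 0, 0]}, {"jaw": 0.01, "offset": [0, 0, 0.012], "delta_rot": [0, 0, 0]}, {"jaw": 0.01, "offset": [0, 0, 0.012], "delta_rot": [0, 0, 0]}, {"jaw": 0.01, "offset": [0, 0, 0], "delta_rot": [0, 0, 0]}]}}

```text
time_s: 16.12
tcp_pos: [516.7, 61.9, 273.0]
ee_rot: [-0.0, -3.14, -0.0]
ft_force: [0.0, 0.8, -1.6]
width: 18.8
gripper_force: 58.9
```

Emit:
{"api": "send_rows", "payload": {"moves": [{"jaw": 0.01, "offset": [0, 0, 0.002], "delta_rot": [0, 0, 0]}, {"jaw": 0.01, "offset": [0, 0, 0.002], "delta_rot": [0, 0, 0]}, {"jaw": 0.01, "offset": [0, 0, 0.002], "delta_rot": [0, 0, 0]}, {"jaw": 0.01, "offset": [0, 0, 0], "delta_rot": [0, 0, 0]}]}}

```text
time_s: 16.62
tcp_pos: [517.3, 61.9, 268.2]
ee_rot: [-0.0, -3.142, -0.0]
ft_force: [-0.0, 0.1, -1.8]
width: 18.5
gripper_force: 58.9
```

Emit:
{"api": "send_rows", "payload": {"moves": [{"jaw": 0.01, "offset": [0, 0, 0.002], "delta_rot": [0, 0, 0]}, {"jaw": 0.01, "offset": [0, 0, 0.002], "delta_rot": [0, 0, 0]}, {"jaw": 0.01, "offset": [0, 0, 0], "delta_rot": [0, 0, 0]}]}}

```text
time_s: 17.0
tcp_pos: [517.2, 61.9, 264.1]
ee_rot: [-0.0, -3.141, -0.0]
ft_force: [0.1, 0.6, -1.4]
width: 18.6
gripper_force: 58.9
```

```bash
python3 -c "
from plant import robot
s=robot.observe();print(s['tcp_pos'],s['ft_force'],s['moment'])"
```

```text
[517.2165781   61.85860788 264.10238673] [ 0.10291017  0.64456117 -1.38671983] [-0.0391287   0.01979621 -0.0191217 ]
```

Emit:
{"api": "send_rows", "payload": {"moves": [{"jaw": 0.01, "offset": [0, 0, 0.003], "delta_rot": [0, 0, 0]}, {"jaw": 0.01, "offset": [0, 0, 0.003], "delta_rot": [0, 0, 0]}, {"jaw": 0.01, "offset": [0, 0, 0], "delta_rot": [0, 0, 0]}]}}

```text
time_s: 17.38
tcp_pos: [517.2, 61.8, 258.0]
ee_rot: [-0.0, -3.141, -0.0]
ft_force: [0.1, 0.1, -2.7]
width: 18.2
gripper_force: 58.9
```

```bash
python3 -c "
from h import *
np.set_printoptions(precision=2,suppress=True)
s=robot.observe();print(s['tcp_pos'],s['ft_force'],s['moment'])
S=cam('side');cv2.imwrite('pics/j.png',cv2.resize(S['image'][150:250,200:300][:,:,::-1],(600,600),interpolation=2))"
```

```text
[517.16  61.83 258.01] [ 0.13  0.11 -2.67] [ 0.03 -0.02 -0.02]
```

View pics/j.png

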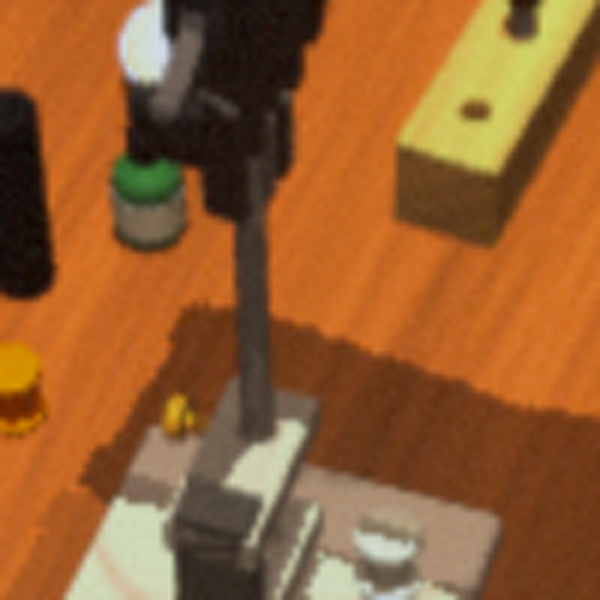

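The rod has entered the upper bore at crop (256,430), and there is no contact force. I'll keep going.

Emit:
{"api": "send_rows", "payload": {"moves": [{"jaw": 0.01, "offset": [0, 0, 0.005], "delta_rot": [0, 0, 0]}, {"jaw": 0.01, "offset": [0, 0, 0.005], "delta_rot": [0, 0, 0]}, {"jaw": 0.01, "offset": [0, 0, 0.005], "delta_rot": [0, 0, 0]}, {"jaw": 0.01, "offset": [0, 0, 0], "delta_rot": [0, 0, 0]}]}}

```text
time_s: 17.92
tcp_pos: [517.1, 61.9, 242.9]
ee_rot: [-0.0, -3.141, -0.0]
ft_force: [-0.2, -0.4, -2.4]
width: 18.6
gripper_force: 58.9
```

Emit:
{"api": "send_rows", "payload": {"moves": [{"jaw": 0.01, "offset": [0, 0, 0.006], "delta_rot": [0, 0, 0]}, {"jaw": 0.01, "offset": [0, 0, 0.006], "delta_rot": [0, 0, 0]}, {"jaw": 0.01, "offset": [0, 0, 0.006], "delta_rot": [0, 0, 0]}, {"jaw": 0.01, "offset": [0, 0, 0.006], "delta_rot": [0, 0, 0]}, {"jaw": 0.01, "offset": [0, 0, 0.004], "delta_rot": [0, 0, 0]}, {"jaw": 0.01, "offset": [0, 0, 0], "delta_rot": [0, 0, 0]}]}}

```text
time_s: 18.68
tcp_pos: [517.1, 61.9, 215.0]
ee_rot: [-0.0, -3.141, -0.0]
ft_force: [0.7, 0.5, -1.6]
width: 18.2
gripper_force: 58.9
```

```bash
python3 -c "
from plant import robot
s=robot.observe();print(s['tcp_pos'],s['ft_force'],s['moment'])"
```

```text
[517.14356814  61.86265895 215.00798645] [ 0.73087329  0.49281476 -1.63269993] [ 0.00900558 -0.00552147 -0.02185505]
```

Emit:
{"api": "send_rows", "payload": {"moves": [{"jaw": 0.01, "offset": [0, 0, 0.006], "delta_rot": [0, 0, 0]}, {"jaw": 0.01, "offset": [0, 0, 0.003], "delta_rot": [0, 0, 0]}, {"jaw": 0.01, "offset": [0, 0, 0.002], "delta_rot": [0, 0, 0]}, {"jaw": 0.01, "offset": [0, 0, 0.001], "delta_rot": [0, 0, 0]}, {"jaw": 0.01, "offset": [0, 0, 0], "delta_rot": [0, 0, 0]}]}}

```text
time_s: 19.3
tcp_pos: [517.3, 61.9, 203.3]
ee_rot: [-0.0, -3.142, -0.0]
ft_force: [-0.2, 0.2, -2.6]
width: 18.3
gripper_force: 58.9
```

Emit:
{"api": "send_rows", "payload": {"moves": [{"jaw": 0.01, "offset": [0, 0, 0.001], "delta_rot": [0, 0, 0]}, {"jaw": 0.01, "offset": [0, 0, 0.001], "delta_rot": [0, 0, 0]}, {"jaw": 0.01, "offset": [0, 0, 0], "delta_rot": [0, 0, 0]}]}}

```text
time_s: 19.68
tcp_pos: [517.3, 61.9, 201.2]
ee_rot: [-0.0, -3.141, -0.0]
ft_force: [-0.4, 0.4, -1.1]
width: 18.9
gripper_force: 58.9
```

Emit:
{"api": "send_rows", "payload": {"moves": [{"jaw": 0.01, "offset": [0, 0, 0.002], "delta_rot": [0, 0, 0]}, {"jaw": 0.01, "offset": [0, 0, 0.002], "delta_rot": [0, 0, 0]}, {"jaw": 0.01, "offset": [0, 0, 0], "delta_rot": [0, 0, 0]}]}}

```text
time_s: 20.05
tcp_pos: [517.2, 61.9, 197.1]
ee_rot: [-0.0, -3.141, -0.0]
ft_force: [0.1, 0.3, -1.9]
width: 18.4
gripper_force: 58.9
```

Emit:
{"api": "send_rows", "payload": {"moves": [{"jaw": 0.01, "offset": [0, 0, 0.004], "delta_rot": [0, 0, 0]}, {"jaw": 0.01, "offset": [0, 0, 0.004], "delta_rot": [0, 0, 0]}, {"jaw": 0.01, "offset": [0, 0, 0.004], "delta_rot": [0, 0, 0]}, {"jaw": 0.01, "offset": [0, 0, 0], "delta_rot": [0, 0, 0]}]}}

```text
time_s: 20.55
tcp_pos: [517.1, 61.9, 184.9]
ee_rot: [-0.0, -3.141, -0.0]
ft_force: [0.2, -0.1, -1.7]
width: 18.5
gripper_force: 58.9
```

Emit:
{"api": "send_rows", "payload": {"moves": [{"jaw": 0.01, "offset": [0, 0, 0.004], "delta_rot": [0, 0, 0]}, {"jaw": 0.01, "offset": [0, 0, 0.004], "delta_rot": [0, 0, 0]}, {"jaw": 0.01, "offset": [0, 0, 0.003], "delta_rot": [0, 0, 0]}, {"jaw": 0.01, "offset": [0, 0, 0], "delta_rot": [0, 0, 0]}, {"jaw": 0.01, "offset": [0, 0, 0], "delta_rot": [0, 0, 0]}]}}

```text
time_s: 21.18
tcp_pos: [517.3, 61.8, 174.4]
ee_rot: [0.0, 3.141, -0.0]
ft_force: [0.4, -0.7, -2.3]
width: 18.4
gripper_force: 58.9
```

```bash
python3 -c "
from h import *
np.set_printoptions(precision=2,suppress=True)
s=robot.observe();print(s['tcp_pos'],s['ft_force'],s['moment'])
S=cam('side');p=s['tcp_pos'];print(proj(S,[*p[:2],35]),proj(S,[*p[:2],175]),proj(S,[*p[:2],131]))
for t in('magnifier_knob',):
  for q in landmark_of(t,'side')[:1]: print(q['conf'],atz(S,q['position'],210))
cv2.imwrite('pics/k2.png',cv2.resize(S['image'][170:290,150:310][:,:,::-1],(800,600),interpolation=2))"
```

```text
[517.34  61.83 174.35] [ 0.42 -0.71 -2.3 ] [ 0.01  0.04 -0.03]
[243.44 246.05] [242.08 207.97] [242.54 220.71]
0.84 [557.96 255.81 210.  ]
```

View pics/k2.png

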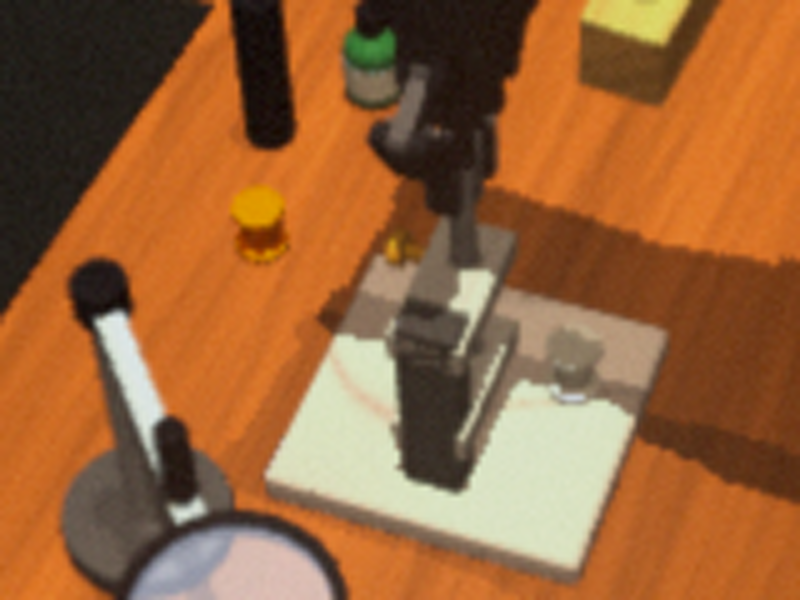

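The rod sits in the upper bore at crop (465,260) and the lens is swung away at (240,570). The force reading never showed more than the stem's own weight. By dead reckoning from the lift height, the lower end is at z≈35 mm, so I'm handing in.

```bash
python3 -c "
from plant import ticket
print(ticket.job_done())"
```

```text
the job is handed in; nothing more can be done
None
```

I handed the job in at about 21 s: the magnifier is swung about 84° clockwise, and the stem is through both collars, held upright and still. Its lower end should be about 35 mm above the table, midway in the gap; the column hid that end and the lower collar from view, so this comes from the lift height and forces that never exceeded the stem's weight.

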